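# Open the bead carousel with a palette knife and hold the yellow-capped jar at the front

### The arm

A 6-joint arm with a two-finger parallel gripper is mounted at the origin on the work surface. World frame = base frame: x ahead of the robot, y to its left, z up, the work surface at z = 0. Lengths are in m, angles in rad, forces in N, time in s.
With the tool pointing down it reaches from about 0.225 to 0.875 m from the base axis. Payload 3.4 kg.
Tool frame: the origin (TCP) lies midway between the tips of the shut fingers; the grasp point (between the pads) lies 19 mm behind it (manip.grip_point_offset is the distance from the TCP to the grasp point, in m); x points along the fingers, y is the direction in which the jaws open and shut, and the axes are right-handed (so a half turn about x gives the same grasp; the last joint's range is limited). The gripper opens to 85 mm and grips with 20 to 120 N. Pads are 22 mm wide; open, the fingers measure 114 mm over their backs; the gripper's body (76 mm by 85 mm) begins 54 mm behind the grasp point. The pads swing forward as they close: fully open they stand 13 mm farther back than shut.
Start: joints at [0.991, 0.276, 1.505, -0, 1.361, -0.121], TCP at [0.255, 0.516, 0.231] pointing down, gripper open.
Joint ranges: [-2.89, 2.89], [-0.75, 2.08], [0.22, 2.7], [-1.18, 4.32], [0.11, 2.71], [-2.7, 2.7]. Speed limits (rad/s): [2.57, 2.57, 3.14, 3.14, 3.14, 3.14].

### API

Orientations are given as a unit quaternion [w, x, y, z].
In Python, from rig import manip gives the robot as it stands.
- The arm moves only by the shell command python3 -m crank 'ROWS' [FORCE]. ROWS is a JSON object of lists of equal length, an entry for each row: "grip": the opening, from 0 (shut) to 1 (fully open); "slide": the shift along the world's x, y, z in cm, a list of three; "roll": the turn about the world's z in degrees. In form: {"grip": [grip, ...], "slide": [[dx, dy, dz], ...], "roll": [roll, ...]}. A call has 1 to 20 rows; each row is the pose to reach, as a shift and turn from the pose commanded when the call began; what a row does not reach only later rows make up. A row lasts 1/10 s, in which the tool goes at most 50 mm and 8.59 degrees, less where a joint would pass 70% of its speed; a pose out of reach is approached as far as the arm can. A call with a gripper value outside its range is refused whole. The fingers move at their own pace and stop on an object; FORCE is the grip in N (left out, the last holds). Time passes only in rows, so rows that repeat a pose let the fingers close. It gives the time, the measured TCP pose, the force and the opening at its end, in the units of the state.
- manip.get_state(): the state, without advancing time (a new reading comes with each control period).
- manip.get_image(name): name is "scene" or "top" or "wrist"; returns a dict with "frame" (400x640x3 uint8, red, green, blue), "K" (3x3 intrinsics, pixels), "R" (3x3) and "t" (3): a world point X has camera coordinates R X + t. Camera axes: x right, y down, z forward; pixel columns grow to the right and rows downward; lengths in m; the calibration is good to about 2 mm. The wrist camera is an equidistant fisheye: a pixel r from the principal point sees the ray r / f radians off the axis. A picture is of the moment at which its call begins. There is no depth.
- manip.sign_off(): hands the job in, once; it reports no verdict.
The state is a dict: "clock": time; "qpos": joint angles; "qd": joint speeds; "effort": joint torques, N m; "position": TCP position; "ee_rot": TCP orientation; "contact_force": force on the tool from outside, world axes, zero at the start; "moment": the same for the moment, N m; "width": finger opening in m.
Only numpy, scipy, OpenCV 4.12 (cv2) and the standard library are available. Lean on these libraries where they do the work, as an engineer would, in place of code of your own. Each camera call takes 0.05 s, during which the arm holds its last target. There are 200 camera calls.

### The job

The clear cover of the bead-jar case fits tight and has no handle: slip the palette knife's blade into the slot at the front of the case, above the yellow ledge, lever the cover up with it and fold it right back, then lay the knife flat on the table without dropping it. Then turn the carousel inside by hand, not with the knife, until the yellow-capped jar stands straight at the front, in line with the slot, and hold it there: finish while the gripper is still holding the carousel still, so that a pupil can unscrew that cap. Leave the pencil cup, the card angel, the scissors and the glue stick where they are.

Things in the scene. Friction and masses are not known exactly. Their poses are not given: they have to be found in the camera images.
- case: Blue plastic case, 220 x 220 mm, rim 36 mm above the table, walls 4 mm; it stands firm. Origin: centre of its underside, on the table. Its front is its -x side, x points from front to back (hinge side), z up. The front faces roughly to the robot's left (world +y). The front rim has a pry slot in its middle, and below it a yellow ledge 70 mm long that juts out 8 mm, its top 22 mm above the table
- slot (a point): middle of the pry slot on the outer face of the case's front, 30 mm above the table, the height for the blade. The slot is 70 mm wide and 12 mm high (24 to 36 mm above the table); the cover's lip, 4 mm thick, is its upper edge; from the outer face the blade has 30 mm of free depth before the jars. Axes as the case: the blade goes in along +x
- cover (a joint): angle (rad) of the clear cover: 0 shut, grows as its front rises, 1.75 fully back on its stop (past upright). A box 220 x 220 mm, 84 mm deep, open below, walls 4 mm, about 160 g. Its hinge is stiff (0.25 N m): it stays wherever it is left; 2 to 2.5 N of lift at the lip opens it. Once the lip is well up, the blade's end can push on the inside of its top plate to fold it back
- cover_hinge (a point): middle of the cover's hinge line on the case's rear rim, 36 mm above the table, 110 mm behind the case's centre; the hinge line runs along the case's y
- cover_lip (a point): middle of the lower edge of the cover's front wall (outer face), 220 mm from the hinge line; moves with the cover
- carousel (a joint): angle (rad) of the white turntable about the vertical through the case's centre, counterclockwise from above; 0 (or a whole turn) puts the yellow-capped jar straight at the front. Turns endlessly both ways, light friction (0.015 N m). Disc 190 mm across, top 20 mm above the table, with six fixed jars 37 mm across, 60 degrees apart, 66 mm above the table; five white caps, one yellow
- marked_jar (a point): centre of the top of the yellow cap, 66 mm above the table, 58 mm from the turntable's axis
- knob (a point): middle of the black grip bar on the carousel's centre post, on the turntable's axis: bar 48 mm long, 14 mm wide, 30 mm high (74 to 104 mm above the table; this point at 89 mm), fixed to the turntable; its length points at the yellow-capped jar (x axis away from that jar). 110 mm from each wall of the case
- knife: palette knife, about 60 g: dark wooden handle 110 x 18 x 18 mm, steel blade 85 mm long, 22 mm wide, 2 mm thick, 9 mm above the handle's underside. Origin: handle's underside, 30 mm behind its blade end (a good place to grip, near the balance point), 0 above the table as it lies; x along the blade, z up; handle x = -80 to +30 mm, blade tip x = +126 mm
- knife_tip (a point): middle of the blade's end
- pencil_cup: aluminium cup of pencils, 76 mm across, 180 mm high with the pencils, loose; origin at its underside
- angel: white card angel, a cone 72 mm across with head and wings, 110 mm high, loose and light; origin at its underside
- scissors: scissors with green and black handles lying flat, 170 mm long, 10 mm high, loose; origin near the pivot, at the underside
- glue_stick: glue stick standing upright, 29 mm across, 94 mm high, loose; origin at its underside
There are look-alikes about, which are no part of the job. Several things have the shape of the knife; the one meant has the colours described above.

How it is judged:
On the way, in this order (a step that is already met when the one before it is completed fails the run):
1. the cover is levered up off the rim, resting on the knife (value of joint cover above 0.12 rad and contact force between knife and cover above 0.3 N), for 0.1 s.
2. the cover is folded back past 1.5 rad (value of joint cover above 1.5 rad), for 0.1 s.
3. the knife lies flat on the table, let go (height (world z) of knife below 0.006 m and angle between knife's own z axis and vertical below 0.15 rad and linear speed of knife below 0.03 m/s and contact force between the fingers and knife below 0.1 N), for 0.2 s.
At the end, for the whole second after the job is handed in: The yellow-capped jar is at the front of the case within 9 mm of the slot's middle line (about 9 degrees), the carousel does not turn (below 0.05 rad/s) and the gripper's fingers hold it with more than 1 N; the cover is folded back past 1.5 rad; the knife lies flat and still on the table, let go (all of step 3 and y of marked_jar in the frame of case between -0.009 and 0.009 m and x of marked_jar in the frame of case below 0 m and velocity of joint carousel between -0.05 and 0.05 rad/s and contact force between the fingers and carousel above 1 N and value of joint cover above 1.5 rad); the arm keeps its last pose, push and grip.
It fails at once if the cover is started off the rim with the fingers instead of the knife (contact force between the fingers and cover above 1 N and value of joint cover between 0.03 and 0.2 rad).
It fails at once if the carousel or a jar is pushed with the knife (contact force between knife and carousel above 3 N).
It fails at once if the knife is dropped (linear speed of knife above 0.6 m/s and contact force between the fingers and knife below 0.05 N).
It fails at once if the pencil cup, angel, scissors or glue stick is disturbed by more than 30 mm (distance of any of pencil_cup, angel, scissors, glue_stick from where it was at the start of the episode above 0.03 m).
It also fails if it takes over 72 s, if anything falls off the work surface, if the arm or the gripper's body presses on something with over 40 N, if the wrist force passes 120 N, or if a joint passes its speed limit or range.

## Working session

There is one attempt and no reset: what is moved stays moved. The work goes in short steps, Python scripts to look and compute and a shell command to move; the robot and the scene stay as the last step left them, time stands still between calls to the robot, and variables do not carry over. Pictures are saved under pics/ and viewed, on a budget of 10 in all, crops included, one or two more only if the job needs it, and the job is handed in when it is done.

```bash
ls; mkdir -p pics
python3 - <<'E'
from rig import manip
import cv2,numpy as np
print(manip.get_state(), manip.grip_point_offset)
for n in("scene","top"):
    d=manip.get_image(n); np.savez(f"pics/{n}0.npz",**d); cv2.imwrite(f"pics/{n}0.png",d["frame"][:,:,::-1]); print(n,d["K"],d["R"],d["t"])
E
```

```text
pics
{'clock': 0.0, 'qpos': array([ 9.91020827e-01,  2.76587274e-01,  1.50607359e+00,  1.22012347e-05,
        1.36069715e+00, -1.21020526e-01]), 'qd': array([-1.58128531e-03, -9.28344237e-04,  1.87347889e-05,  8.28835535e-04,
       -1.84696709e-03, -1.67852801e-03]), 'effort': array([ 7.19039817e-04, -4.16778409e+01, -2.45808613e+01, -3.00630313e-05,
        1.10963755e-02,  1.80917297e-06]), 'position': array([0.25436536, 0.51512258, 0.23046783]), 'ee_rot': array([ 0.68836764,  0.16019187,  0.68880407, -0.16136142]), 'contact_force': array([ 0.537603  , -0.07163284,  0.6948113 ]), 'moment': array([0.05396216, 0.01077614, 0.01554192]), 'width': 0.08526873997305659} 0.0187
scene [[377.8949234    0.         320.283349  ]
 [  0.         377.8949234  204.02507679]
 [  0.           0.           1.        ]] [[-0.86892799  0.49470603  0.01516851]
 [ 0.3177559   0.58109626 -0.7492385 ]
 [-0.37946717 -0.64621442 -0.66212656]] [ 0.37596488 -0.12681535  1.18150147]
top [[431.21823334   0.         316.2544099 ]
 [  0.         431.21823334 203.66180392]
 [  0.           0.           1.        ]] [[ 0.01652902 -0.99984143  0.00662654]
 [-0.98050145 -0.01750652 -0.19573052]
 [ 0.19581549 -0.00326209 -0.98063533]] [0.06474656 0.45243298 1.09173531]
```

View pics/scene0.png

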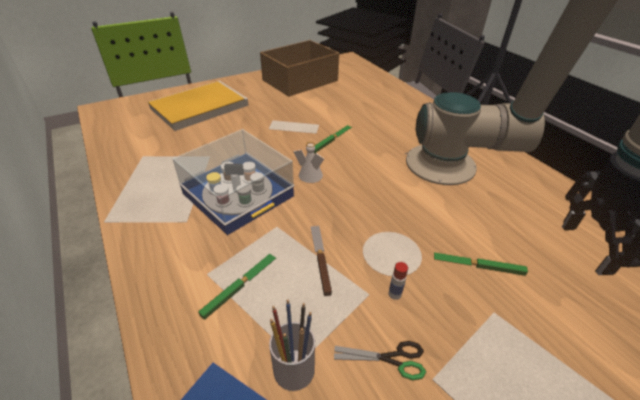

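View pics/top0.png

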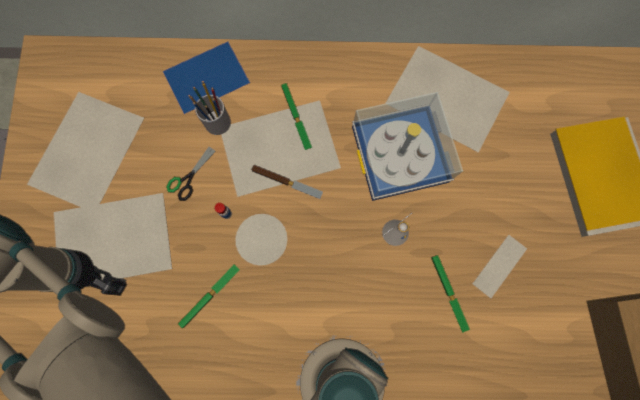

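The top view shows the knife (brown handle at 253,168, blade end about 320,195), the case (centre about 405,150) with its ledge at (362,162), and the yellow cap at (413,130). The angel is at (396,232) and the glue stick at (222,210). In the scene view the ledge is at (262,210) and the knife at (321,260).

```bash
cat > h.py <<'E'
import numpy as np,cv2
def load(n): return dict(np.load(f"pics/{n}.npz"))
def ray(d,uv,z):
    uv=np.atleast_2d(np.array(uv,float)); r=np.c_[(uv-d["K"][:2,2])/d["K"][0,0],np.ones(len(uv))]@d["R"]
    c=-d["R"].T@d["t"]; return c+r*((z-c[2])/r[:,2])[:,None]
def proj(d,X):
    p=(np.atleast_2d(X)@d["R"].T+d["t"])@d["K"].T; return p[:,:2]/p[:,2:]
def mask(f,lo,hi): return cv2.inRange(cv2.cvtColor(f,cv2.COLOR_RGB2HSV),lo,hi)
E
python3 - <<'E'
from h import *
for n in("top0","scene0"):
    d=load(n); f=d["frame"]
    for nm,lo,hi,zs,box in[("yellow",(22,130,120),(34,255,255),(.022,.066),None),("handle",(0,60,30),(14,255,125),(.018,),None)]:
        m=mask(f,lo,hi); k,l,s,c=cv2.connectedComponentsWithStats(m)
        for i in range(1,k):
            if 12<s[i,4]<900:
                pts=np.argwhere(l==i)[:,::-1].astype(np.float32)
                P=[ray(d,c[i],z)[0].round(4) for z in zs]
                r=cv2.minAreaRect(pts); print(n,nm,s[i],c[i].round(1),P,np.round(r[0],1),np.round(r[1],1),round(r[2],1))
d=load("top0");f=d["frame"][85:215,240:470]
cv2.imwrite("pics/crop0.png",cv2.resize(f[:,:,::-1],None,fx=3.4,fy=3.4,interpolation=cv2.INTER_CUBIC))
E
```

```text
top0 yellow [408 124  12  12 114] [413.6 129.3] [array([ 0.6721, -0.1956,  0.022 ]), array([ 0.6549, -0.185 ,  0.066 ])] [413.8 129.3] [11.3 10.6] 45.0
top0 yellow [357 150   9  24  65] [360.8 161.4] [array([ 0.5761, -0.0477,  0.022 ]), array([ 0.5627, -0.0429,  0.066 ])] [360.7 161.4] [24.   2.8] 75.1
top0 handle [212  95   6   7  16] [214.2  98. ] [array([0.7564, 0.3664, 0.018 ])] [214.   98.5] [6.4 3.5] 45.0
top0 handle [252 165  38  20 242] [269.9 174.4] [array([0.5358, 0.2005, 0.018 ])] [269.9 174.5] [38.8  6.9] 21.8
top0 handle [218 205   9  10  36] [223.2 210.3] [array([0.4339, 0.3221, 0.018 ])] [222.9 210.4] [ 5.3 10.6] 40.6
top0 handle [603 302   8   5  13] [606.3 303.6] [array([ 0.206 , -0.6829,  0.018 ])] [606.4 303.6] [2.5 7.9] 71.6
top0 handle [595 307  11  14  40] [599.8 313.2] [array([ 0.1815, -0.6632,  0.018 ])] [599.4 312.8] [ 8.9 13.5] 10.3
top0 handle [607 321  10   9  26] [611.9 325. ] [array([ 0.1526, -0.6912,  0.018 ])] [612. 325.] [4.2 9.9] 45.0
top0 handle [595 327   6  10  19] [597.8 331.1] [array([ 0.137 , -0.6531,  0.018 ])] [597.5 331.5] [9. 5.] 90.0
top0 
[... 4747 characters left out ...]
  9.1] 20.0
scene0 handle [389 283   5  16  17] [389.8 290.9] [array([0.4432, 0.3147, 0.018 ])] [389.9 290.8] [15.3  3.3] 78.7
scene0 handle [273 309  15  53 192] [279.8 333.7] [array([0.6876, 0.2911, 0.018 ])] [281.2 334.7] [53.9  6.7] 74.6
scene0 handle [298 325   7  36 126] [300.4 341.8] [array([0.6608, 0.3248, 0.018 ])] [300.3 342.5] [ 5.3 35.2] 5.7
scene0 handle [379 341  45  25 395] [401.6 352.5] [array([0.5079, 0.4344, 0.018 ])] [400.4 352.9] [19.5 44.4] 69.4
scene0 handle [271 355  29  36  55] [280.  377.6] [array([0.7226, 0.3667, 0.018 ])] [280.1 376. ] [44.  12.7] 50.5
scene0 handle [301 376  12  13  15] [307.4 382.6] [array([0.685 , 0.3976, 0.018 ])] [307.2 382.6] [ 1.9 16.3] 42.5
```

View pics/crop0.png

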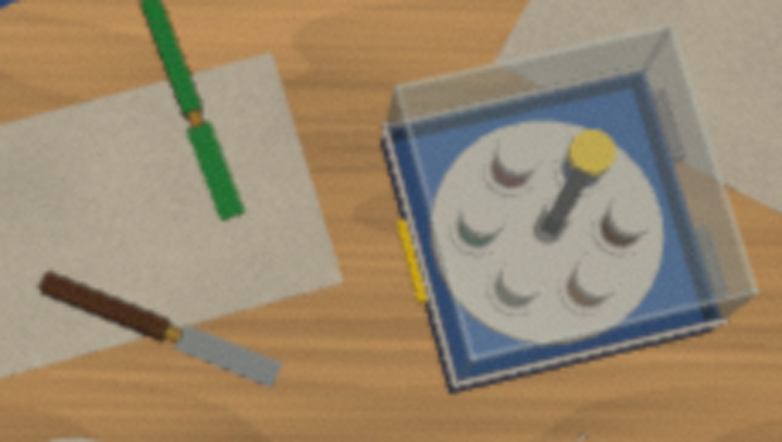

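The crop shows the knife running from (43,282) to its tip at (277,375). The case's near corners are about (453,390), (383,135) and (722,325), and the disc centre is about (548,232).

Run:
```python
from h import *
d=load("top0");s=load("scene0")
C=lambda p:(np.array(p)+.5)/3.4-.5+[240,85]
for n,p,z in[("A",(453,391),0),("Cc",(722,325),0),("disc",(548,232),.02),("hstart",(43,282),.014),("hend",(172,334),.014),("tip",(278,374),.009)]:
    print(n,ray(d,C(p),z)[0].round(4))
# ledge ends
for n,dd,b in(("top",d,(350,145,372,180)),("scene",s,(245,195,280,222))):
    m=mask(dd["frame"],(20,90,90),(36,255,255)); x0,y0,x1,y1=b; sub=np.zeros_like(m);sub[y0:y1,x0:x1]=m[y0:y1,x0:x1]
    p=np.argwhere(sub)[:,::-1]; P=ray(dd,p,.022)[:,:2]; c=P.mean(0);u=np.linalg.svd(P-c)[2][0];t=(P-c)@u
    print(n,len(p),"ledge",c.round(4),"dir",np.degrees(np.arctan2(u[1],u[0])).round(1),"len",np.ptp(t).round(4), "mid", (c+u*(t.max()+t.min())/2).round(4))
# disc: white pixels hull ellipse, in world plane
m=mask(d["frame"],(0,0,135),(180,45,255)); k,l,st,c=cv2.connectedComponentsWithStats(m)
for i in range(1,k):
    if 366<c[i][0]<440 and 115<c[i][1]<190 and st[i,4]>200:
        p=np.argwhere(l==i)[:,::-1].astype(np.float32); h=cv2.convexHull(p)[:,0]
        W=ray(d,h,.02)[:,:2].astype(np.float32); print("disc",st[i],cv2.fitEllipse(h),cv2.minEnclosingCircle(W))
# handle axis in both views
for n,dd,b in(("top",d,(245,160,300,195)),("scene",s,(310,245,340,300))):
    m=mask(dd["frame"],(0,60,20),(14,255,135)); x0,y0,x1,y1=b; sub=np.zeros_like(m);sub[y0:y1,x0:x1]=m[y0:y1,x0:x1]
    P=ray(dd,np.argwhere(sub)[:,::-1],.014)[:,:2]; c=P.mean(0);u=np.linalg.svd(P-c)[2][0];t=(P-c)@u
    print(n,"handle",c.round(4),np.degrees(np.arctan2(u[1],u[0])).round(1),np.ptp(t).round(4))
    m=mask(dd["frame"],(90,20,90),(125,90,190)); 
print("cam",-d["R"].T@d["t"],-s["R"].T@s["t"])
from rig import manip
from scipy.spatial.transform import Rotation as R
q=manip.get_state()["ee_rot"]; M=R.from_quat(np.r_[q[1:],q[0]]).as_matrix(); print(M.round(3), np.degrees(np.arctan2(M[1,1],M[0,1])))
```

```text
A [ 0.4742 -0.083   0.    ]
Cc [ 0.5332 -0.3033  0.    ]
disc [ 0.6033 -0.1587  0.02  ]
hstart [0.5554 0.25   0.014 ]
hend [0.514  0.1444 0.014 ]
tip [0.4837 0.0587 0.009 ]
top 86 ledge [ 0.5758 -0.0478] dir -165.5 len 0.0707 mid [ 0.5769 -0.0475]
scene 85 ledge [ 0.5796 -0.0441] dir 15.5 len 0.0724 mid [ 0.579  -0.0443]
disc [ 367  120   68   67 2986] ((400.5542907714844, 152.78323364257812), (65.25414276123047, 68.71656036376953), 113.3832015991211) ((0.6041256785392761, -0.15698646008968353), 0.09620632231235504)
top handle [0.5369 0.2009] 68.5 0.1074
scene handle [0.5415 0.206 ] 68.4 0.1182
cam [0.2287623  0.07621816 1.15872012] [0.81532375 0.65120313 0.68158574]
[[-0.001  0.443  0.897]
 [-0.001  0.897 -0.443]
 [-1.    -0.002 -0.   ]] 63.71281745045286
```

Both views agree within about 4 mm: the knife origin is near (0.529, 0.179) heading -111.5°, and the case centre is near (0.605, -0.156) with yaw -75°. Next I move above the handle, gripping at knife x of about -15 mm.

```bash
python3 -m crank '{"grip":[1,1,1,1,1,1,1,1,1,1,1,1,1,1,1,1],"slide":[[27.9,-32.3,-8],[27.9,-32.3,-8],[27.9,-32.3,-8],[27.9,-32.3,-8],[27.9,-32.3,-8],[27.9,-32.3,-8],[27.9,-32.3,-8],[27.9,-32.3,-8],[27.9,-32.3,-8],[27.9,-32.3,-8],[27.9,-32.3,-8],[27.9,-32.3,-8],[27.9,-32.3,-8],[27.9,-32.3,-8],[27.9,-32.3,-8],[27.9,-32.3,-8]],"roll":[-85.2,-85.2,-85.2,-85.2,-85.2,-85.2,-85.2,-85.2,-85.2,-85.2,-85.2,-85.2,-85.2,-85.2,-85.2,-85.2]}' 120
python3 - <<'E'
from rig import manip
from h import *
d=manip.get_image("wrist"); np.savez("pics/w1.npz",**d); cv2.imwrite("pics/w1.png",d["frame"][:,:,::-1]); print(d["K"],d["R"],d["t"])
m=mask(d["frame"],(0,60,20),(14,255,135)); k,l,s,c=cv2.connectedComponentsWithStats(m)
for i in range(1,k):
    if s[i,4]>300: print(s[i],c[i])
E
```

```text
clock: 1.7
position: [0.5335, 0.193, 0.1515]
ee_rot: [0.398, 0.584, 0.398, -0.584]
contact_force: [0.2, -1.0, -0.6]
width: 0.0856
[[309.70691629   0.         321.97183026]
 [  0.         309.70691629 203.14423442]
 [  0.           0.           1.        ]] [[ 9.30687222e-01 -3.65815766e-01 -3.45728896e-04]
 [-3.45955496e-01 -8.80466258e-01  3.24181992e-01]
 [-1.18895286e-01 -3.01592431e-01 -9.45994670e-01]] [-0.42426924  0.33778486  0.42805829]
[127 104  31  36 461] [145.32537961 119.90672451]
[ 313  124   19  112 2064] [322.25242248 178.74127907]
```

View pics/w1.png

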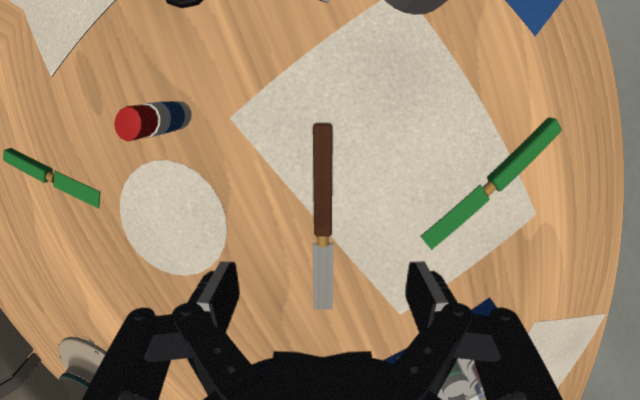

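The wrist view shows the knife straight between the jaws, with its handle at column 322, rows 124-235, and its blade end at (322,309). I'll measure it exactly before descending.

```bash
cat >> h.py <<'E'
def fray(d,uv,z):
    uv=np.atleast_2d(np.array(uv,float)); p=(uv-d["K"][:2,2])/d["K"][0,0]; th=np.linalg.norm(p,axis=1)
    r=np.c_[p/th[:,None]*np.sin(th)[:,None],np.cos(th)]@d["R"]; c=-d["R"].T@d["t"]; return c+r*((z-c[2])/r[:,2])[:,None]
E
python3 - <<'E'
from h import *
d=load("w1"); m=mask(d["frame"],(0,60,20),(14,255,135)); k,l,s,c=cv2.connectedComponentsWithStats(m)
i=[i for i in range(1,k) if s[i,4]>1500][0]
P=fray(d,np.argwhere(l==i)[:,::-1],.018)[:,:2]; c=P.mean(0);u=np.linalg.svd(P-c)[2][0]; u*=-np.sign(u[1]); t=(P-c)@u
mid=c+u*(t.max()+t.min())/2
print(mid,np.degrees(np.arctan2(u[1],u[0])),np.ptp(t),"width",np.ptp((P-c)@[-u[1],u[0]]),"grip",mid+.01*u,"tip",fray(d,(322,309),.009))
E
```

```text
[0.53555255 0.20194608] -111.08848872825726 0.10757253472593604 width 0.016777136631759233 grip [0.53195445 0.19261582] tip [[0.47924917 0.05939081 0.009     ]]
```

```bash
python3 -m crank '{"grip":[1,1,1,1,1,1,0.1,0,0,0,0,0,0,0,0],"slide":[[-0.15,0,-4],[-0.15,0,-8],[-0.15,0,-12],[-0.15,0,-14],[-0.15,0,-14.6],[-0.15,0,-14.6],[-0.15,0,-14.6],[-0.15,0,-14.6],[-0.15,0,-14.6],[-0.15,0,-14.6],[-0.15,0,-14.6],[-0.15,0,-14.6],[-0.15,0,-14.6],[-0.15,0,-14.6],[-0.15,0,-14.6]],"roll":[0.4,0.4,0.4,0.4,0.4,0.4,0.4,0.4,0.4,0.4,0.4,0.4,0.4,0.4,0.4]}' 120
python3 -m crank '{"grip":[0,0,0,0,0,0,0,0],"slide":[[0,0,2],[0,0,5],[0,0,8],[0,0,11],[0,0,13],[0,0,13],[0,0,13],[0,0,13]],"roll":[0,0,0,0,0,0,0,0]}'
```

```text
clock: 3.25
position: [0.5327, 0.1927, 0.0065]
ee_rot: [0.4, 0.584, 0.4, -0.582]
contact_force: [-1.4, -0.1, 5.7]
width: 0.0147
clock: 4.05
position: [0.531, 0.1923, 0.1338]
ee_rot: [-0.4, -0.582, -0.4, 0.584]
contact_force: [-0.4, 1.1, -1.1]
width: 0.0145
```

```bash
python3 -m crank '{"grip":[0,0,0,0,0,0,0,0],"slide":[[-0.1,-1,0],[-0.1,-3,0],[-0.2,-5,0],[-0.2,-6.8,0],[-0.2,-6.8,0],[-0.2,-6.8,0],[-0.2,-6.8,0],[-0.2,-6.8,0]],"roll":[8,16,24,32,36.1,36.1,36.1,36.1]}'
python3 - <<'E'
from rig import manip
from h import *
S=[]
for n in("wrist","scene","top"):
    d=manip.get_image(n); np.savez(f"pics/{n}2.npz",**d)
    f=d["frame"][:,:,::-1]
    S.append(f if n=="wrist" else f[120:320,150:470] if n=="scene" else f[80:280,200:520])
cv2.imwrite("pics/c2.png",np.vstack([cv2.resize(S[0],(640,400))[100:400],np.hstack(S[1:])]))
E
```

```text
clock: 4.85
position: [0.5298, 0.1248, 0.1347]
ee_rot: [0.561, 0.43, 0.561, -0.431]
contact_force: [0.9, 0.0, -0.7]
width: 0.0144
```

View pics/c2.png

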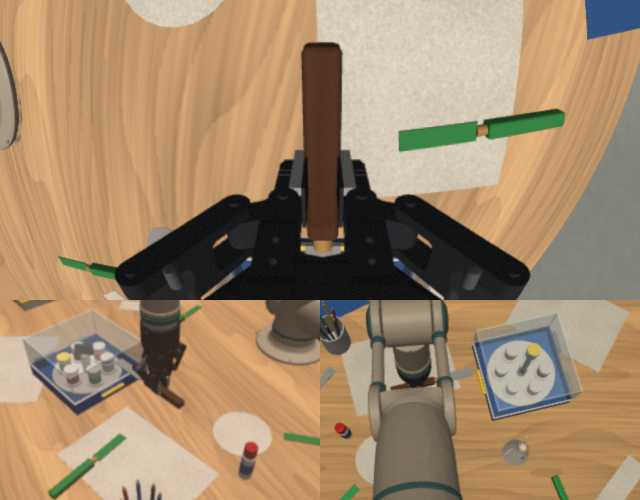

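The wrist shot shows the handle straight in the pads. The top view shows the blade end just in front of the ledge, at about full-image (352,154). I'll check tip position and level from the blade's pixels.

Run:
```python
from h import *
d=load("top2"); f=d["frame"]; f0=load("top0")["frame"]
df=(np.abs(f.astype(int)-f0).sum(2)>60).astype(np.uint8)*255
df[:, :318]=0; df[:,372:]=0; df[:130]=0; df[175:]=0
k,l,s,c=cv2.connectedComponentsWithStats(df)
i=1+s[1:,4].argmax(); p=np.argwhere(l==i)[:,::-1]; print(s[i])
e=np.array([.2588,-.9659]);n=np.array([.9659,.2588]); tcp=np.array([.5298,.1248])
for z in(.12,.137,.15):
    P=ray(d,p,z)[:,:2]-tcp; a=P@e;b=P@n
    print(z,"maxalong",a.max().round(4),[(round(b[(a>q)&(a<=q+.012)].min(),4),round(b[(a>q)&(a<=q+.012)].max(),4)) for q in np.arange(a.max()-.048,a.max()-.005,.012)])
# scene view: sharper height cue; list predicted pixels
s2=load("scene2")
for z in(.12,.137,.15): print(proj(s2,[*(tcp+.141*e),z]),proj(s2,[*(tcp+.1*e),z]))
g=s2["frame"][170:235,240:320][:,:,::-1]
cv2.imwrite("pics/c3.png",cv2.resize(g,None,fx=8,fy=8,interpolation=cv2.INTER_CUBIC))
```

```text
[318 130  35  45 696]
0.12 maxalong 0.1445 [(np.float64(-0.0044), np.float64(0.067)), (np.float64(-0.0043), np.float64(0.0172)), (np.float64(-0.0041), np.float64(0.0167)), (np.float64(-0.004), np.float64(0.0169))]
0.137 maxalong 0.1416 [(np.float64(-0.0093), np.float64(0.0692)), (np.float64(-0.0092), np.float64(0.012)), (np.float64(-0.0091), np.float64(0.0115)), (np.float64(-0.0089), np.float64(0.0116))]
0.15 maxalong 0.1394 [(np.float64(-0.013), np.float64(0.0645)), (np.float64(-0.0129), np.float64(0.008)), (np.float64(-0.0128), np.float64(0.0075)), (np.float64(-0.0126), np.float64(0.0076))]
[[269.62392239 185.68984626]] [[280.84465652 193.73928154]]
[[269.08865209 180.00676829]] [[280.44256424 188.01912659]]
[[268.67003181 175.56218827]] [[280.12792232 183.54303849]]
```

View pics/c3.png

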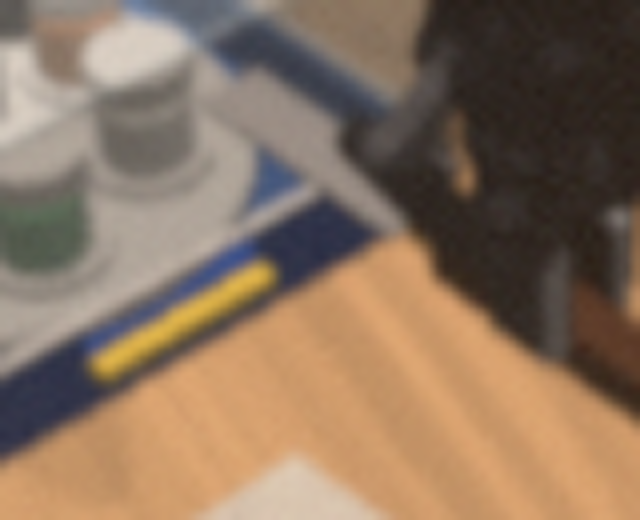

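The blade end is at (270,180), against a prediction of (269,180), so the knife is level with the expected tip. I descend to slot height, then insert.

```bash
python3 -m crank '{"grip":[0,0,0,0,0,0],"slide":[[0,0,-4],[0,0,-8],[0,0,-10.7],[0,0,-10.7],[0,0,-10.7],[0,0,-10.7]],"roll":[0,0,0,0,0,0]}'
python3 -m crank '{"grip":[0,0,0,0,0,0,0,0,0,0],"slide":[[0.26,-0.97,0],[0.52,-1.93,0],[0.78,-2.9,0],[0.98,-3.67,0],[1.14,-4.25,0],[1.29,-4.83,0],[1.45,-5.41,0],[1.6,-5.99,0],[1.6,-5.99,0],[1.6,-5.99,0]],"roll":[0,0,0,0,0,0,0,0,0,0]}'
python3 - <<'E'
from rig import manip
from h import *
S=[]
for n in("scene","top"):
    d=manip.get_image(n); np.savez(f"pics/{n}4.npz",**d)
    f=d["frame"][:,:,::-1]
    S.append(cv2.resize(f[160:240,220:320] if n=="scene" else f[120:200,320:420],None,fx=4,fy=4,interpolation=cv2.INTER_CUBIC))
cv2.imwrite("pics/c4.png",np.hstack(S))
E
```

```text
clock: 5.6
position: [0.5318, 0.1248, 0.03]
ee_rot: [0.562, 0.431, 0.56, -0.429]
contact_force: [0.9, -0.0, -0.8]
width: 0.0147
clock: 6.6
position: [0.5461, 0.0646, 0.0283]
ee_rot: [0.561, 0.43, 0.561, -0.43]
contact_force: [0.6, 0.3, 0.2]
width: 0.0147
```

View pics/c4.png

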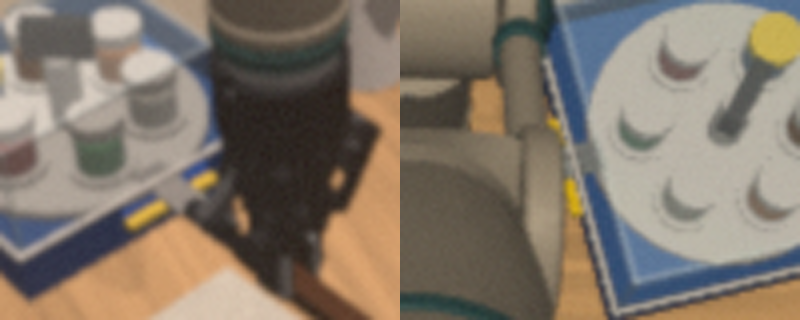

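The blade is in the slot, at the middle of the ledge and under the lip: scene crop (185,190), top crop (585,157). No force is read, so I lever up gently.

```bash
python3 -m crank '{"grip":[0,0,0,0,0,0,0,0,0,0],"slide":[[0,0,0.5],[0,0,1],[0,0,1.5],[0,0,2],[0,0,2.5],[0.1,-0.3,3],[0.1,-0.4,3.5],[0.15,-0.55,4],[0.15,-0.55,4],[0.15,-0.55,4]],"roll":[0,0,0,0,0,0,0,0,0,0]}'
python3 - <<'E'
from rig import manip
from h import *
S=[]
for n in("scene","top"):
    d=manip.get_image(n); np.savez(f"pics/{n}5.npz",**d)
    f=d["frame"][:,:,::-1]
    S.append(cv2.resize(f[120:240,150:310] if n=="scene" else f[80:200,320:480],None,fx=2.5,fy=2.5,interpolation=cv2.INTER_CUBIC))
cv2.imwrite("pics/c5.png",np.hstack(S))
E
```

```text
clock: 7.7
position: [0.5482, 0.0589, 0.0687]
ee_rot: [0.562, 0.431, 0.561, -0.43]
contact_force: [0.8, -0.2, -2.2]
width: 0.0142
```

View pics/c5.png

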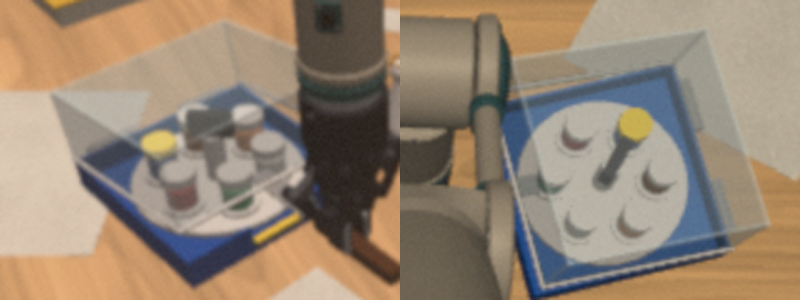

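The cover's lip is up, with its front corner at (185,232) above the rim corner at (190,285), and it rests on the blade with 2.2 N. I continue along the arc.

```bash
python3 -m crank '{"grip":[0,0,0,0,0,0,0,0,0,0,0,0,0,0,0,0],"slide":[[0.09,-0.3,1],[0.17,-0.65,2],[0.26,-0.97,3],[0.41,-1.55,4],[0.57,-2.1,5],[0.72,-2.7,6],[0.88,-3.28,7],[1.1,-4.1,7.9],[1.33,-4.95,8.85],[1.55,-5.8,9.75],[1.79,-6.66,10.7],[2.05,-7.6,11.45],[2.3,-8.6,12.2],[2.58,-9.6,12.95],[2.85,-10.6,13.7],[2.85,-10.6,13.7]],"roll":[0,0,0,0,0,0,0,0,0,0,0,0,0,0,0,0]}'
python3 - <<'E'
from rig import manip
from h import *
S=[]
for n in("scene","top"):
    d=manip.get_image(n); np.savez(f"pics/{n}6.npz",**d)
    f=d["frame"][:,:,::-1]
    S.append(cv2.resize(f[60:240,130:340] if n=="scene" else f[40:220,310:520],None,fx=1.9,fy=1.9,interpolation=cv2.INTER_CUBIC))
cv2.imwrite("pics/c6.png",np.hstack(S))
E
```

```text
clock: 9.4
position: [0.5774, -0.0489, 0.2065]
ee_rot: [0.562, 0.431, 0.56, -0.431]
contact_force: [0.7, -0.0, 0.1]
width: 0.0143
```

View pics/c6.png

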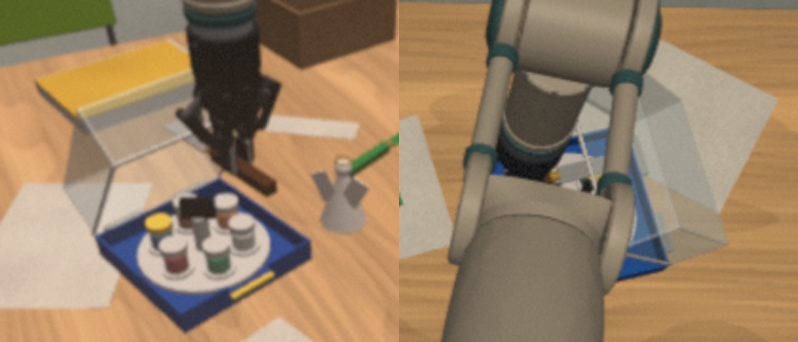

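The cover stands at about 0.9 rad (scene crop lip corner at (113,163)), with the blade inside it. Now I push the top plate back with the blade's end.

```bash
python3 -m crank '{"grip":[0,0,0,0,0,0,0,0,0,0,0,0,0,0,0,0,0,0,0,0],"slide":[[0.26,-0.97,0.3],[0.52,-1.93,0.6],[0.78,-2.9,0.8],[1.04,-3.86,0.8],[1.29,-4.83,0.8],[1.55,-5.8,0.8],[1.81,-6.76,0.8],[2.07,-7.73,0.8],[2.33,-8.7,0.8],[2.59,-9.66,0.8],[2.85,-10.6,0.8],[3.1,-11.6,0.8],[3.36,-12.6,0.8],[3.62,-13.5,0.8],[3.88,-14.5,0.8],[4.14,-15.5,0.8],[4.4,-16.4,0.8],[4.53,-16.9,0.8],[4.53,-16.9,0.8],[4.53,-16.9,0.8]],"roll":[0,0,0,0,0,0,0,0,0,0,0,0,0,0,0,0,0,0,0,0]}'
python3 - <<'E'
from rig import manip
from h import *
S=[]
for n in("scene","top"):
    d=manip.get_image(n); np.savez(f"pics/{n}7.npz",**d)
    f=d["frame"][:,:,::-1]
    S.append(cv2.resize(f[60:240,130:340] if n=="scene" else f[40:220,310:520],None,fx=1.9,fy=1.9,interpolation=cv2.INTER_CUBIC))
cv2.imwrite("pics/c7.png",np.hstack(S))
E
```

```text
clock: 11.5
position: [0.6216, -0.2162, 0.2135]
ee_rot: [0.561, 0.43, 0.561, -0.43]
contact_force: [-0.5, -0.6, -0.3]
width: 0.0148
```

View pics/c7.png

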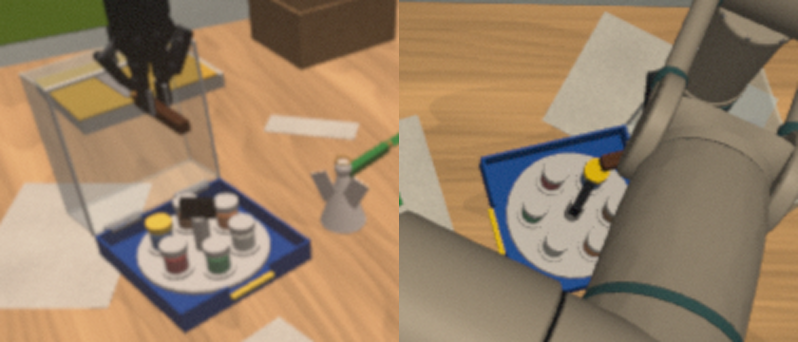

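The cover is now past upright, with its lip edge well behind the rim. From tip geometry it is at about 1.64 rad. I push 12 mm more for margin, then retract to the free area in front.

```bash
python3 -m crank '{"grip":[0,0,0,0,0,0,0,0,0,0,0,0,0,0,0,0,0,0,0,0],"slide":[[0.15,-0.6,0],[0.31,-1.16,0],[0.31,-1.16,0],[0,0,0],[-0.6,2,0],[-1.4,5,0],[-2.4,9,0],[-3.4,13,0],[-4.5,17,0],[-5.6,21,0],[-6.6,25,0],[-7.9,29,0],[-9,33,0],[-10,37,0],[-10.8,39.5,0],[-11.2,40.8,0],[-11.2,40.8,0],[-11.2,40.8,0],[-11.2,40.8,0],[-11.2,40.8,0]],"roll":[0,0,0,0,0,0,0,0,0,0,0,0,0,0,0,0,0,0,0,0]}'
python3 -m crank '{"grip":[0,0,0,0,0,0,0,0,0,0,0],"slide":[[0,0,-3],[0,0,-7],[0,0,-11],[0,0,-14],[0,0,-16.5],[0,0,-18],[0,0,-19],[0,0,-19.5],[0,0,-19.5],[0,0,-19.5],[0,0,-19.5]],"roll":[0,0,0,0,0,0,0,0,0,0,0]}'
python3 - <<'E'
from rig import manip
from h import *
S=[]
for n in("scene","top"):
    d=manip.get_image(n); np.savez(f"pics/{n}8.npz",**d)
    f=d["frame"][:,:,::-1]
    S.append(cv2.resize(f[60:300,130:410] if n=="scene" else f[40:280,240:520],None,fx=1.4,fy=1.4,interpolation=cv2.INTER_CUBIC))
cv2.imwrite("pics/c8.png",np.hstack(S))
E
```

```text
clock: 13.6
position: [0.5099, 0.191, 0.2133]
ee_rot: [0.561, 0.431, 0.561, -0.431]
contact_force: [-0.1, -0.1, -0.8]
width: 0.0143
clock: 14.7
position: [0.5103, 0.1923, 0.0193]
ee_rot: [0.561, 0.431, 0.561, -0.43]
contact_force: [-0.5, 0.5, -0.2]
width: 0.0144
```

View pics/c8.png

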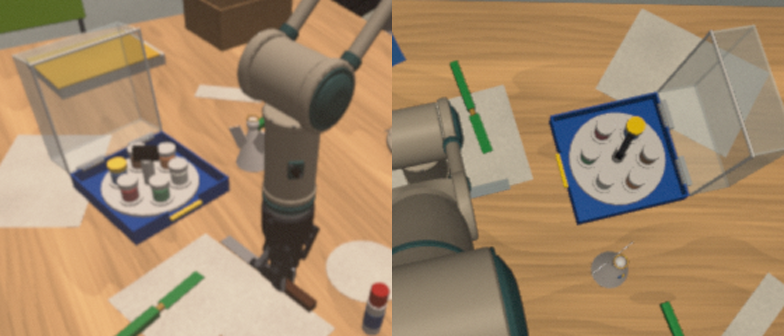

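The cover stays fully back, the knife is level above the paper, and the angel and glue stick are undisturbed. I lower the last centimetre in small steps before letting go.

```bash
python3 -m crank '{"grip":[0,0,0,0,0,0,0,0],"slide":[[0,0,-0.3],[0,0,-0.6],[0,0,-0.9],[0,0,-1.1],[0,0,-1.25],[0,0,-1.35],[0,0,-1.35],[0,0,-1.35]],"roll":[0,0,0,0,0,0,0,0]}'
python3 - <<'E'
from h import *
d=load("top8");f=d["frame"]
m=mask(f,(22,130,120),(34,255,255)); k,l,s,c=cv2.connectedComponentsWithStats(m)
for i in range(1,k):
    if 40<s[i,4]<400: print(s[i],c[i].round(1),ray(d,c[i],.066)[0].round(4),ray(d,c[i],.022)[0].round(4))
m=mask(f,(0,0,0),(180,255,60)); k,l,s,c=cv2.connectedComponentsWithStats(m)
for i in range(1,k):
    if 20<s[i,4]<400 and 360<c[i][0]<440 and 110<c[i][1]<190:
        p=np.argwhere(l==i)[:,::-1]; P=ray(d,p,.104)[:,:2]; cc=P.mean(0);u=np.linalg.svd(P-cc)[2][0];t=(P-cc)@u
        print("knob",s[i],c[i].round(1),cc.round(4),np.degrees(np.arctan2(u[1],u[0])).round(1),np.ptp(t).round(4),((t.max()+t.min())/2*u+cc).round(4))
m=mask(f,(0,0,135),(180,45,255)); k,l,s,c=cv2.connectedComponentsWithStats(m)
for i in range(1,k):
    if 366<c[i][0]<440 and 115<c[i][1]<190 and s[i,4]>200:
        h=cv2.convexHull(np.argwhere(l==i)[:,::-1].astype(np.float32))[:,0]
        print("disc",s[i],cv2.minEnclosingCircle(ray(d,h,.02)[:,:2].astype(np.float32)))
# blue case outline at z=0 / rim .036
m=mask(f,(100,120,40),(125,255,255)); m[:, :340]=0;m[:,480:]=0
k,l,s,c=cv2.connectedComponentsWithStats(m); i=1+s[1:,4].argmax()
h=cv2.convexHull(np.argwhere(l==i)[:,::-1].astype(np.float32))[:,0]
q=cv2.approxPolyDP(h,5,True)[:,0]; print("case",q.tolist(),ray(d,q,.036)[:,:2].round(4).tolist(),cv2.minAreaRect(ray(d,h,.036)[:,:2].astype(np.float32)))
E
```

```text
clock: 15.6
position: [0.5092, 0.1921, 0.0065]
ee_rot: [0.561, 0.43, 0.561, -0.43]
contact_force: [-3.8, -1.0, 14.6]
width: 0.0146
[407 123  14  13 139] [413.7 129.2] [ 0.6552 -0.1851  0.066 ] [ 0.6723 -0.1956  0.022 ]
[357 150   9  24  67] [360.7 161.8] [ 0.5616 -0.0428  0.066 ] [ 0.575  -0.0476  0.022 ]
knob [399 135  15  19  94] [405.6 144.2] [ 0.5993 -0.1542] 150.4 0.054 [ 0.5991 -0.1541]
disc [ 367  121   68   65 2925] ((0.6053429245948792, -0.15812958776950836), 0.09480789303779602)
case [[451.0, 179.0], [373.0, 198.0], [354.0, 123.0], [428.0, 107.0]] [[0.5271, -0.289], [0.471, -0.0784], [0.6818, -0.0279], [0.7329, -0.2341]] ((0.6025255918502808, -0.15656132996082306), (0.2206839919090271, 0.222087100148201), 14.568659782409668)
```

The knife is down on the table (14.6 N read). I ease up 1 mm, open, and go straight up.

```bash
python3 -m crank '{"grip":[0,0.2,0.4,0.6,0.8,1,1,1,1,1,1,1],"slide":[[0,0,0.1],[0,0,0.1],[0,0,0.1],[0,0,0.1],[0,0,0.1],[0,0,0.1],[0,0,0.1],[0,0,0.1],[0,0,0.1],[0,0,0.1],[0,0,0.1],[0,0,0.1]],"roll":[0,0,0,0,0,0,0,0,0,0,0,0]}' 
python3 -m crank '{"grip":[1,1,1,1,1,1,1,1,1],"slide":[[0,0,1],[0,0,3],[0,0,6],[0,0,10],[0,0,14],[0,0,19],[0,0,23],[0,0,23],[0,0,23]],"roll":[0,0,0,0,0,0,0,0,0]}'
python3 - <<'E'
from rig import manip
from h import *
d=manip.get_image("wrist"); np.savez("pics/w9.npz",**d)
d2=manip.get_image("scene"); np.savez("pics/scene9.npz",**d2)
cv2.imwrite("pics/c9.png",np.hstack([cv2.resize(d["frame"],(480,300)),cv2.resize(d2["frame"][150:350,210:420],(315,300))])[:,:,::-1])
m=mask(d["frame"],(0,60,20),(14,255,135)); k,l,s,c=cv2.connectedComponentsWithStats(m)
for i in range(1,k):
    P=fray(d,np.argwhere(l==i)[:,::-1],.018)[:,:2]; cc=P.mean(0);u=np.linalg.svd(P-cc)[2][0];t=(P-cc)@u
    if s[i,4]>300: print(s[i],cc,np.degrees(np.arctan2(u[1],u[0])),np.ptp(t),np.ptp((P-cc)@[-u[1],u[0]]))
E
```

```text
clock: 16.8
position: [0.5095, 0.1921, 0.0059]
ee_rot: [0.561, 0.43, 0.561, -0.43]
contact_force: [-0.4, -0.1, 0.3]
width: 0.0855
clock: 17.7
position: [0.5097, 0.1922, 0.2374]
ee_rot: [0.562, 0.431, 0.56, -0.43]
contact_force: [-0.4, -0.1, -0.3]
width: 0.0855
[ 314  118   15   89 1247] [0.50419746 0.2036763 ] 104.87571824755636 0.10813141525902867 0.016985601650244014
```

View pics/c9.png

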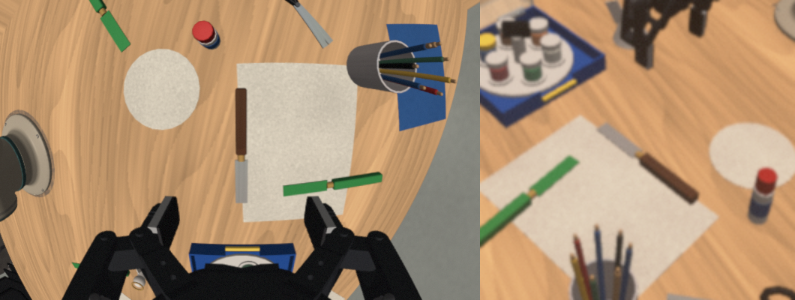

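The knife lies flat and free: handle 108 mm long at 18 mm height, heading -75°. Now I go above the knob, with the jaws across the bar (bar at -29°, jaws at -119°).

```bash
python3 -m crank '{"grip":[1,1,1,1,1,1,1,1,1,1,1,1,1,1,1,1,1,1,1,1],"slide":[[0.8,-3,0],[1.6,-6,0],[2.4,-9,0],[3.2,-12,0],[4,-15,0],[4.9,-18,0],[5.7,-21,0],[6.5,-24,0],[7.3,-27,0],[8.1,-30,0],[9,-33,0],[9.4,-34.9,0],[9.4,-34.9,0],[9.4,-34.9,0],[9.4,-34.9,-2],[9.4,-34.9,-4],[9.4,-34.9,-6],[9.4,-34.9,-6],[9.4,-34.9,-6],[9.4,-34.9,-6]],"roll":[-8,-16,-24,-32,-40,-48,-56,-64,-72,-80,-88,-96,-104,-112,-120,-128,-134,-134,-134,-134]}'
python3 - <<'E'
from rig import manip
from h import *
d=manip.get_image("wrist"); np.savez("pics/w10.npz",**d); print(manip.get_state()["qpos"])
cv2.imwrite("pics/c10.png",d["frame"][:,:,::-1])
m=mask(d["frame"],(22,130,120),(34,255,255)); k,l,s,c=cv2.connectedComponentsWithStats(m)
for i in range(1,k):
    if s[i,4]>150: print(s[i],c[i].round(1),fray(d,c[i],.066)[0].round(4),fray(d,c[i],.022)[0].round(4))
E
```

```text
clock: 19.8
position: [0.6039, -0.157, 0.1763]
ee_rot: [-0.176, 0.685, -0.177, -0.684]
contact_force: [0.3, 0.1, -0.2]
width: 0.0852
[-3.65736957e-01  3.81335773e-01  1.48422102e+00 -1.26116647e-04
  1.27465639e+00  1.70985131e+00]
[ 301  109   43   43 1411] [321.8 129.7] [ 0.655  -0.1853  0.066 ] [ 0.6514 -0.1834  0.022 ]
[224 233  47  42 286] [246.5 253.7] [ 0.5897 -0.0677  0.066 ] [ 0.5749 -0.0454  0.022 ]
```

View pics/c10.png

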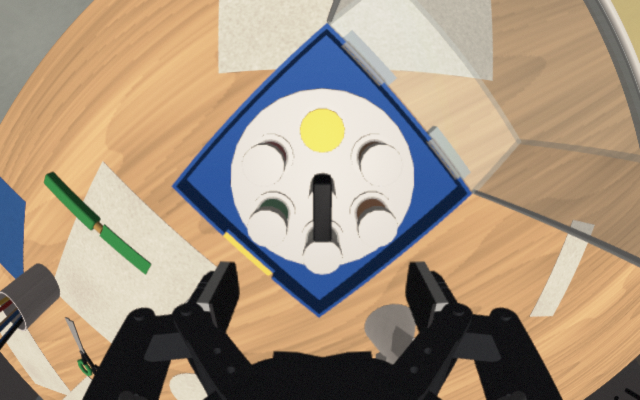

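The bar stands vertical at column 322, centred between the jaws, and the cap is at (322,130), world (0.655, -0.185), matching the earlier value. Descend and grip the bar.

```bash
python3 -m crank '{"grip":[1,1,1,1,1,1,0.5,0.2,0,0,0,0,0,0,0,0],"slide":[[0,0,-3],[0,0,-6],[0,0,-9],[0,0,-10.2],[0,0,-10.2],[0,0,-10.2],[0,0,-10.2],[0,0,-10.2],[0,0,-10.2],[0,0,-10.2],[0,0,-10.2],[0,0,-10.2],[0,0,-10.2],[0,0,-10.2],[0,0,-10.2],[0,0,-10.2]],"roll":[0,0,0,0,0,0,0,0,0,0,0,0,0,0,0,0]}' 40
python3 -m crank '{"grip":[0,0,0,0,0,0,0,0,0,0,0,0,0,0,0,0,0,0,0,0],"slide":[[0,0,0],[0,0,0],[0,0,0],[0,0,0],[0,0,0],[0,0,0],[0,0,0],[0,0,0],[0,0,0],[0,0,0],[0,0,0],[0,0,0],[0,0,0],[0,0,0],[0,0,0],[0,0,0],[0,0,0],[0,0,0],[0,0,0],[0,0,0]],"roll":[4,11,18,26,34,42,50,58,66,74,82,90,98,106,114,122,128,132,134,134]}'
python3 - <<'E'
from rig import manip
from h import *
for n in("top","scene","wrist"):
    d=manip.get_image(n); np.savez(f"pics/{n}11.npz",**d)
    m=mask(d["frame"],(22,130,120),(34,255,255)); k,l,s,c=cv2.connectedComponentsWithStats(m)
    R=fray if n=="wrist" else ray
    for i in range(1,k):
        if 15<s[i,4]<2500:
            P=R(d,c[i],.066)[0]; q=(P[:2]-[.6045,-.157]); print(n,s[i],c[i].round(1),P.round(4),"case xy",(q@[.2588,-.9659]).round(4),(q@[.9659,.2588]).round(4), R(d,c[i],.022)[0].round(4))
a,b,w=[load(n+"11")["frame"] for n in("top","scene","wrist")]
cv2.imwrite("pics/c11.png",np.hstack([cv2.resize(b[90:290,130:430],(450,300)),cv2.resize(a[80:220,330:470],(300,300))])[:,:,::-1])
E
```

```text
clock: 21.45
position: [0.6038, -0.1568, 0.0746]
ee_rot: [-0.177, 0.685, -0.177, -0.684]
contact_force: [-0.6, 0.9, 4.8]
width: 0.0196
clock: 23.45
position: [0.6056, -0.1588, 0.0761]
ee_rot: [0.563, 0.43, 0.559, -0.43]
contact_force: [2.1, -3.2, 9.9]
width: 0.0135
top [376 146  13  14 138] [382.5 152.2] [ 0.589  -0.1005  0.066 ] case xy -0.0585 -0.0003 [ 0.6036 -0.1076  0.022 ]
top [357 150   4   8  21] [358.5 153.3] [ 0.5848 -0.0369  0.066 ] case xy -0.1211 0.0121 [ 0.5991 -0.0415  0.022 ]
scene [242 183  12   7  67] [247.7 186.1] [ 0.5927 -0.1007  0.066 ] case xy -0.0575 0.0032 [ 0.5768 -0.1544  0.022 ]
wrist [348  47  32  11 286] [365.5  51.7] [ 0.5966 -0.0479  0.066 ] case xy -0.1074 0.0206 [ 0.6008 -0.0395  0.022 ]
```

View pics/c11.png

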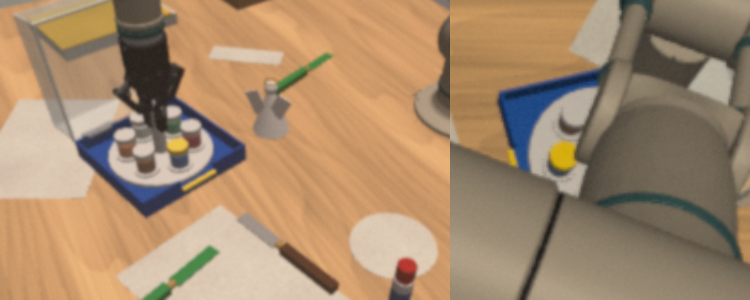

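The cap measures -0.3 mm (top) and +3 mm (scene) off the slot line; relative to the ledge it is -1 to -2 mm in both views. The cover is back, the knife is flat and the bar is gripped. I settle briefly, confirm it is still, and hand in.

```bash
python3 -m crank '{"grip":[0,0,0,0,0],"slide":[[0,0,0],[0,0,0],[0,0,0],[0,0,0],[0,0,0]],"roll":[0,0,0,0,0]}'
python3 - <<'E'
from rig import manip
from h import *
s=manip.get_state(); print(s["qd"].round(4),s["width"],s["contact_force"])
d=manip.get_image("scene"); f0=load("scene0")["frame"].astype(int); f=d["frame"].astype(int)
df=np.abs(f-f0).sum(2)>70
for n,(x0,y0,x1,y1) in dict(cup=(268,295,320,390),angel=(292,142,328,184),scissors=(332,335,430,382),glue=(385,260,412,302)).items(): print(n,df[y0:y1,x0:x1].mean().round(3))
m=mask(d["frame"],(22,130,120),(34,255,255)); k,l,st,c=cv2.connectedComponentsWithStats(m)
for i in range(1,k):
    if st[i,4]>30: print(st[i],c[i].round(1))
manip.sign_off()
E
```

```text
clock: 24.1
position: [0.6056, -0.1587, 0.0762]
ee_rot: [0.563, 0.43, 0.559, -0.43]
contact_force: [1.2, -3.1, 10.2]
width: 0.0133
[ 0.0004 -0.0016 -0.0003  0.0014 -0.0006  0.0009] 0.013299344468378257 [ 1.21707721 -3.11897015 10.15575097]
cup 0.0
angel 0.017
scissors 0.0
glue 0.0
[242 183  12   7  67] [247.8 186.1]
the job is handed in; nothing more can be done
```

I levered the cover up with the palette knife and pushed it right back with the blade's end. I then laid the knife flat on the table and let it go. After that I gripped the carousel's knob bar, turned it about 134°, and handed in at about 24 s with the gripper still holding it.

**Last checks:**
- **Yellow cap:** it measured -0.3 mm off the slot line in the top view and +3 mm in the scene view. The views differ by about the calibration bias; measured against the ledge, both gave -1 to -2 mm. The limit is 9 mm.
- **Hold:** the fingers were closed on the bar at 13 mm (bar 14 mm) with a commanded grip of 40 N. The joints were still. The wrist read about 10 N of upward push from the bar.
- **Cover:** it is about 1.7 rad back, worked out from the blade's end position rather than measured directly. The pictures show it past upright.
- **Knife:** it lies flat and free.
- **Other things:** the pencil cup, angel, scissors and glue stick showed essentially no change in the picture.

None of the checks failed. I viewed 13 pictures, 3 over the budget of 10.

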